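Lock the keyed lid of the pebble jar

ROBOT

A 7-joint arm with a two-finger parallel gripper is mounted at the origin on the work surface. World frame = base frame: x ahead of the robot, y to its left, z up, the work surface at z = 0. Lengths are in m, angles in rad, forces in N, time in s.
With the tool pointing down it reaches from about 0.4 to 0.925 m from the base axis. Payload 4.1 kg.
Tool frame: the origin (TCP) lies on the centre line of the jaws, within the pads' length; the fingertips stand 8 mm ahead of it and the grasp point (between the pads) lies 11 mm behind it (ctrl.tip_extent is the distance from the TCP to the fingertips, in m); z points along the fingers, y is the line along which they close (so a half turn about z gives the same grasp; the last joint's range is limited). The gripper opens to 85 mm and grips with 20 to 120 N. Pads are 22 mm wide; open, the fingers measure 114 mm over their backs; the gripper's body (76 mm by 85 mm) begins 54 mm behind the grasp point. The pads swing forward as they close: fully open they stand 13 mm farther back than shut.
Start: joints at [1.074, 0.398, 0.045, 1.537, -0.019, 1.207, -0.051], TCP at [0.252, -0.599, 0.239] pointing down, gripper open.
Joint ranges: [-2.82, 2.82], [-0.49, 2.23], [-1.37, 1.46], [0, 2.46], [-1.36, 4.5], [0.23, 2], [-2.94, 2.94]. Speed limits (rad/s): [2.57, 2.57, 3.14, 3.14, 3.14, 3.14, 3.14].

INTERFACE

Orientations are given as [roll, pitch, yaw] about the fixed x, y, z axes, in that order (R = Rz(yaw) Ry(pitch) Rx(roll)).
In Python, from station import ctrl gives the robot as it stands.
- The arm moves only by the tool play_rows, never from a script. Its arguments are lists of equal length, an entry for each row: "dp": the shift along the tool's x, y, z in mm, a list of three; "roll": the turn about the tool's z in degrees; "claw": the closure, from -1 (fully open) to 1 (shut). In form: {"dp": [[tx, ty, tz], ...], "roll": [roll, ...], "claw": [claw, ...]}. A call has 1 to 5 rows; each row is the pose to reach, as a shift and turn from the pose commanded when the call began, along the tool's axes at that moment; what a row does not reach only later rows make up. A row lasts 1/12 s, in which the tool goes at most 41.7 mm and 7.16 degrees, less where a joint would pass 70% of its speed; a pose out of reach is approached as far as the arm can. A call with a gripper value outside its range is refused whole. The fingers move at their own pace and stop on an object; "force" is the grip in N (left out, the last holds). Time passes only in rows, so rows that repeat a pose let the fingers close. It gives the time, the measured TCP pose, the force, the opening and the grip force at its end, in the units of the state.
- ctrl.get_obs(): the state, without advancing time (a new reading comes with each control period).
- ctrl.get_image(name): name is "scene" or "top" or "wrist"; returns a dict with "img" (480x640x3 uint8, red, green, blue), "K" (3x3 intrinsics, pixels), "R" (3x3) and "t" (3): a world point X has camera coordinates R X + t; the wrist camera has in their place "mount" (4x4, takes a point from camera to tool coordinates, whose origin is the TCP and whose axes are the flange's). Camera axes: x right, y down, z forward; pixel columns grow to the right and rows downward; lengths in m; the calibration is good to about 2 mm. A picture is of the moment at which its call begins: read the wrist's pose just before it. There is no depth.
- ctrl.sign_off(): hands the job in; it is judged then, once.
Trained networks look in a picture, given as the dict that the camera call returned (one of the last four; its "shot" number tells which), for a name from the list of things; names that differ only in an ending like _2 or _b are one class to them, and where a whole thing is asked for, a point or a joint stands for the part that bears it (a point fixed in the world has none). Each returns a list of dicts, best first, with "p" (0 to 1); they miss things now and then, are a little off and sometimes report something else, mostly with a low value. They report only what shows in the picture. A call takes as long as a camera call. They do not tell look-alikes from the thing itself.
- ctrl.look_for(picture, query): "box" ([left, top, right, bottom] as shares, 0 to 1, of the picture: columns of its width, rows of its height, round what is visible of it).
The state is a dict: "time_s": time; "joint_positions": joint angles; "joint_velocities": joint speeds; "joint_torque": joint torques, N m; "position": TCP position; "ee_rot": TCP orientation; "contact_force": force on the tool from outside, world axes, zero at the start; "torque": the same for the moment, N m; "width": finger opening in m; "grasp_force": force on a finger pad.
Only numpy, scipy, OpenCV 4.12 (cv2) and the standard library are available. Lean on these libraries where they do the work, as an engineer would, in place of code of your own. Each camera call takes 0.05 s, during which the arm holds its last target. There are 200 camera calls.

TASK

The wooden lid of the glass jar still stands proud because its notch is not over the jar's steel pin. With the fingertips, gently push the lid's little knob round until the notch is over the pin, then press on the lid until it is fully down on the collar, and move clear. Only push and press: do not pinch the knob or lift the lid, and leave the cork block, the basket with its ball and the cabinet with its flap as they are.

Things in the scene. Friction and masses are not known exactly. Their poses are not given: they have to be found in the camera images.
- jar: Squat clear glass jar of pebbles, 110 mm across, fixed upright in a cork ring (144 mm across, 15 mm high). Origin: centre of its underside, on the ledge (z = 0), on the lid's axis; z is up. A flat steel collar, 114 mm across, tops it at 97 mm and carries a steel pin that points along the jar's +x. The jar stands elsewhere and turned otherwise at each start, and never moves.
- pin (a point): Point on the flat top of the steel pin: a bar 10 mm wide, from 41 to 72 mm from the lid's axis, its top 8 mm above the collar. The point lies 62 mm from the lid's axis along the jar's +x, just outside the lid's edge, 105 mm above the ledge.
- lid_top (a point): Centre of the lid's flat top, on the jar's vertical axis: about 119.5 mm above the ledge at the start, 111.5 mm when the lid is home. The lid is a level wooden disc 104 mm across and 14 mm thick, bare on top but for the knob. Its axes turn with the lid: x points to the notch, -x to the knob, z up.
- notch (a point): Middle of the notch, at the height of the lid's flat top, 45 mm from the lid's axis. The notch is a straight-sided slot cut right through the lid's edge, 16 mm wide and 13 mm deep (from 39 to 52 mm from the axis). The pin fits in it with 3 mm to spare each side.
- knob_mid (a point): Centre, half-way up, of the upright wooden finger knob on the lid, opposite the notch, 34 mm from the lid's axis. The knob's middle is 11 mm above the lid's flat top.
- knob: The same knob, 16 mm across and 22 mm high with a domed end; origin: centre of its foot on the lid's flat top. Pushing it sideways with 2 to 4 N turns the lid.
- lid_turn (a joint): Angle of the lid relative to the jar in rad, counter-clockwise from above positive; it turns either way without end. 0 (or 6.283, a full turn) has the notch exactly over the pin. It starts anywhere from 0.8 to 5.5. A steady drag keeps it where it is left.
- lid_depth (a joint): How far the lid is pressed down, in m: 0 at the start (its underside 0.5 mm above the pin's top), 0.008 fully down on the collar, negative when lifted. A cork plug keeps it level and on its axis and holds it by friction at any depth; about 4 to 6 N pushes it down. Without the notch over the pin it stops on the pin at about 0.001.
- cork_block: Loose cork block, 140 x 90 x 50 mm, lying on the ledge to the right (-y) of the jar. Origin: centre of its underside. To be left alone.
- basket: Loose round wicker basket, 150 mm across at the rim, 68 mm high, to the left (+y) of the jar. Origin: centre of its underside. To be left alone.
- ball_center (a point): Centre of the loose steel massage ball, 60 mm across, lying in the basket. To be left alone.
- cabinet: Fixed bamboo cabinet, 200 x 260 x 220 mm (305 mm with the vase on it), far to the right. Origin: centre of its underside.
- flap (a joint): Front flap of the cabinet, hinged along its lower edge: 0 shut, grows as it swings down, rad. To be left shut.
There are look-alikes about, which are no part of the job. Of the things shaped like the part that bears ball_center, the bare steel one is meant.

How it is judged:
By the outcome, as a careful person would: the job done as asked, in the order asked, and still so for the second after the job is handed in, with the robot touching nothing.
It also fails if it takes over 45 s, if anything falls off the work surface, if the arm or the gripper's body presses on something with over 40 N, if the wrist force passes 120 N, or if a joint passes its speed limit or range.

## Working session

There is one attempt and no reset: what is moved stays moved. The work goes in short steps, Python scripts to look and compute and a tool call to move; the robot and the scene stay as the last step left them, time stands still between calls to the robot, and variables do not carry over. Pictures are saved under pics/ and viewed, at most 10 in all, crops included, and the job is handed in when it is done.

Besides the shell and the picture viewer there is one more tool, called after "Call:" in YAML: its name, and indented under it one key for each argument. play_rows: Moves the arm, as the interface text tells. Its arguments: {"type":"object","properties":{"dp":{"type":"array"},"roll":{"type":"array"},"claw":{"type":"array"},"force":{"type":"number"}},"required":["dp","roll","claw"]}

```bash
mkdir -p pics
cat > h.py <<'E'
import numpy as np, cv2
from station import ctrl
def ray(c,u,v):
    R=np.array(c["R"]);t=np.array(c["t"]);K=np.array(c["K"])
    d=R.T@np.linalg.solve(K,[u,v,1.]);return -R.T@t,d
def onz(c,u,v,z):
    o,d=ray(c,u,v);return o+d*(z-o[2])/d[2]
def proj(c,X):
    p=np.array(c["K"])@(np.array(c["R"])@np.array(X)+np.array(c["t"]));return p[:2]/p[2]
def save(c,n): cv2.imwrite("pics/"+n,c["img"][:,:,::-1])
E
python3 - <<'E'
from h import *
o=ctrl.get_obs();print(o)
for n in("scene","top"):
    c=ctrl.get_image(n);save(c,n+"0.png")
    print(n,np.round(-np.array(c["R"]).T@c["t"],3))
    for q in("jar","pin","lid_top","notch","knob","cork_block","basket","cabinet","ball_center"):
        r=ctrl.look_for(c,q);print(q,[(np.round(np.array(x["box"])*[640,480,640,480]).tolist(),round(x["p"],2)) for x in r[:3]])
E
```

```text
{'time_s': 0.0, 'joint_positions': array([ 1.07396293,  0.39920961,  0.04500805,  1.53785122, -0.01868161,
        1.20689578, -0.05067328]), 'joint_velocities': array([ 0.00181389, -0.00088095,  0.00081446, -0.00140157, -0.00092981,
       -0.00089865,  0.00041158]), 'joint_torque': array([ 1.12795854e-04, -4.75128472e+01,  1.36473253e+00, -2.54227048e+01,
        1.15454945e-02,  9.30479262e-03, -5.71880889e-06]), 'position': array([ 0.25162113, -0.59866672,  0.23826435]), 'ee_rot': array([-3.13965474e+00,  1.42339209e-04,  3.98003197e-01]), 'contact_force': array([ 0.27695627, -0.20492577,  0.07246876]), 'torque': array([-0.02765204, -0.00622721, -0.04321921]), 'grasp_force': 0.0, 'width': 0.085429094891134}
scene [1.662 0.326 0.951]
jar [([321.0, 208.0, 377.0, 278.0], 0.8)]
pin []
lid_top [([331.0, 209.0, 370.0, 242.0], 0.6)]
notch [([328.0, 210.0, 370.0, 237.0], 0.81), ([323.0, 206.0, 379.0, 277.0], 0.56)]
knob [([341.0, 204.0, 348.0, 216.0], 0.4)]
cork_block [([230.0, 231.0, 276.0, 280.0], 0.87)]
basket [([455.0, 274.0, 527.0, 338.0], 0.69)]
cabinet [([118.0, 119.0, 251.0, 241.0], 0.81)]
ball_center [([460.0, 242.0, 487.0, 264.0], 0.84), ([476.0, 353.0, 510.0, 383.0], 0.72), ([504.0, 256.0, 529.0, 279.0], 0.59)]
top [ 0.413 -0.122  1.378]
jar [([432.0, 309.0, 552.0, 335.0], 0.52)]
pin [([284.0, 249.0, 330.0, 295.0], 0.83)]
lid_top [([291.0, 249.0, 327.0, 287.0], 0.95), ([433.0, 310.0, 555.0, 336.0], 0.59)]
notch [([290.0, 246.0, 328.0, 287.0], 0.62)]
knob []
cork_block [([361.0, 209.0, 403.0, 262.0], 0.59)]
basket [([290.0, 252.0, 327.0, 289.0], 0.67), ([156.0, 220.0, 209.0, 273.0], 0.64), ([434.0, 309.0, 554.0, 333.0], 0.4)]
cabinet [([426.0, 234.0, 557.0, 331.0], 0.75)]
ball_center [([199.0, 294.0, 220.0, 316.0], 0.89), ([177.0, 241.0, 201.0, 262.0], 0.76), ([166.0, 181.0, 187.0, 198.0], 0.68)]
```

Run:
```python
from h import *
c=ctrl.get_image("top")
cc=onz(c,309,268,.1195);print("lid centre",cc)
im=c["img"][:,:,::-1]
a=cv2.resize(im[228:308,254:364],None,fx=5,fy=5,interpolation=cv2.INTER_CUBIC)
s=ctrl.get_image("scene");im2=s["img"][:,:,::-1]
b=cv2.resize(im2[195:290,310:390],(337,400),interpolation=cv2.INTER_CUBIC)
cv2.imwrite("pics/crop0.png",np.hstack([a[:, :460],b]))
```

```text
lid centre [ 0.5035781 -0.0755602  0.1195   ]
```

View pics/top0.png

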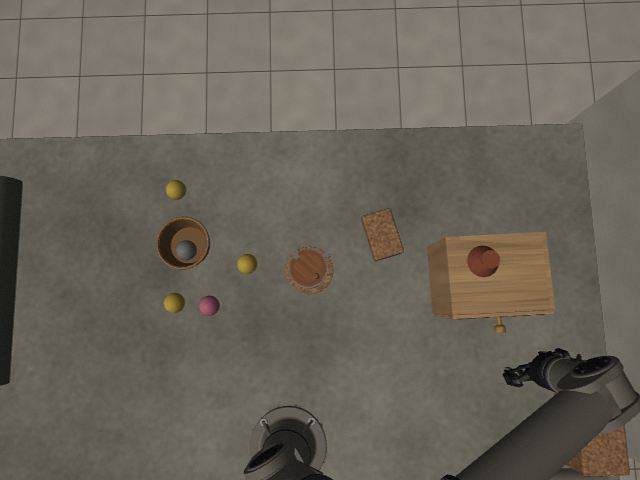

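View pics/crop0.png

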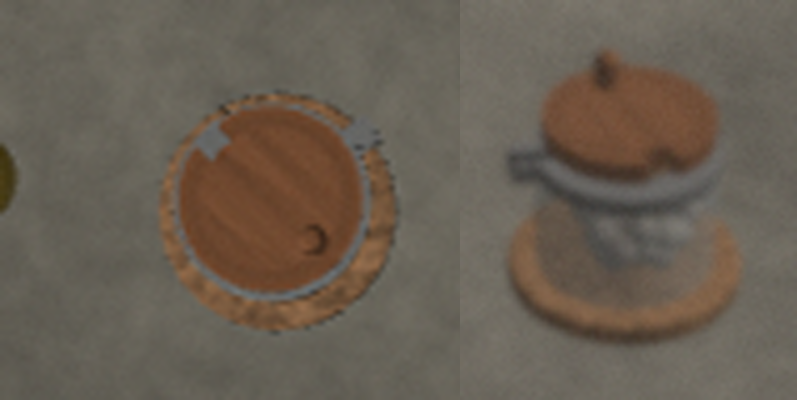

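View pics/scene0.png

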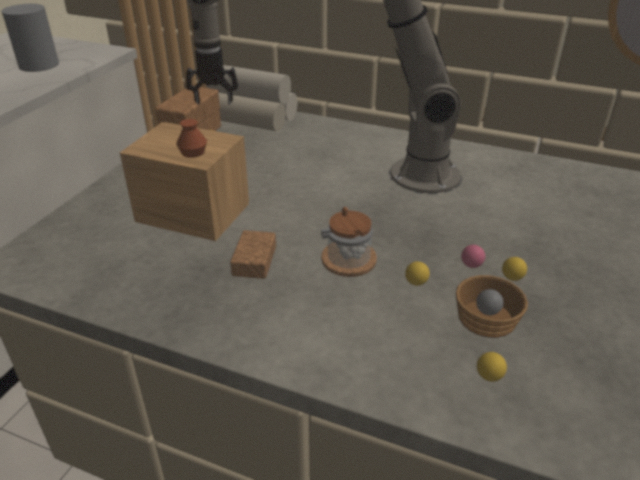

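The top view shows the lid centre at about (308, 268), the pin to the upper right and the notch to the upper left, so the lid has to turn about 98° clockwise. Next I lift the arm, fly over to the jar and close the fingers on the way.

Call:
play_rows:
  dp:
    - [0,0,-40]
    - [0,0,-80]
    - [0,0,-110]
    - [0,0,-110]
    - [0,0,-110]
  roll: [0,0,0,0,0]
  claw: [1,1,1,1,1]
  force: 20

```text
time_s: 1.52
position: [0.2522, -0.6003, 0.352]
ee_rot: [3.136, -0.0, 0.398]
contact_force: [-0.6, 0.2, -1.1]
width: 0.0254
grasp_force: 0.0
```

Call:
play_rows:
  dp:
    - [29,-26,0]
    - [58,-51,0]
    - [87,-77,0]
    - [116,-102,0]
    - [145,-128,0]
  roll: [0,0,0,0,0]
  claw: [1,1,1,1,1]

```text
time_s: 1.93
position: [0.3359, -0.4227, 0.3474]
ee_rot: [-3.139, 0.001, 0.398]
contact_force: [0.9, 0.4, -0.3]
width: 0.0001
grasp_force: 0.0
```

Call:
play_rows:
  dp:
    - [29,-26,0]
    - [58,-51,0]
    - [87,-77,0]
    - [116,-102,0]
    - [145,-128,0]
  roll: [0,0,0,0,0]
  claw: [1,1,1,1,1]

```text
time_s: 2.35
position: [0.4197, -0.2488, 0.3477]
ee_rot: [-3.14, 0.002, 0.398]
contact_force: [0.6, -1.2, -0.6]
width: -0.0004
grasp_force: 0.0
```

Call:
play_rows:
  dp:
    - [29,-26,0]
    - [58,-51,0]
    - [87,-77,0]
    - [116,-102,0]
    - [116,-102,0]
  roll: [0,0,0,0,0]
  claw: [1,1,1,1,1]

```text
time_s: 2.77
position: [0.4895, -0.1023, 0.3479]
ee_rot: [-3.136, -0.002, 0.412]
contact_force: [-0.3, 1.5, 1.0]
width: -0.0001
grasp_force: 0.0
```

Call:
play_rows:
  dp:
    - [0,0,0]
    - [0,0,0]
    - [0,0,0]
    - [0,0,0]
    - [0,0,0]
  roll: [-7,-14,-21,-28,-35]
  claw: [1,1,1,1,1]

```text
time_s: 3.18
position: [0.4865, -0.112, 0.3475]
ee_rot: [-3.139, 0.001, 1.015]
contact_force: [0.5, 0.7, 0.1]
width: 0.0002
grasp_force: 0.0
```

Call:
play_rows:
  dp:
    - [0,0,0]
    - [0,0,0]
    - [0,0,0]
    - [0,0,0]
    - [0,0,0]
  roll: [-7,-14,-21,-28,-35]
  claw: [1,1,1,1,1]

```text
time_s: 3.6
position: [0.4865, -0.112, 0.3476]
ee_rot: [-3.139, -0.001, 1.626]
contact_force: [-0.4, 0.5, -0.2]
width: -0.0003
grasp_force: 0.0
```

Call:
play_rows:
  dp:
    - [0,0,0]
    - [0,0,0]
    - [0,0,0]
    - [0,0,0]
    - [0,0,0]
  roll: [-7,-14,-21,-28,-35]
  claw: [1,1,1,1,1]

```text
time_s: 4.02
position: [0.4865, -0.112, 0.3476]
ee_rot: [-3.14, -0.002, 2.237]
contact_force: [0.7, -0.3, -0.1]
width: -0.0002
grasp_force: 0.0
```

Call:
play_rows:
  dp:
    - [0,0,0]
    - [0,0,0]
    - [0,0,0]
    - [0,0,0]
    - [0,0,0]
  roll: [-6,-6,-6,-6,-6]
  claw: [1,1,1,1,1]

```text
time_s: 4.43
position: [0.4872, -0.112, 0.3489]
ee_rot: [-3.141, -0.001, 2.334]
contact_force: [-0.0, -0.3, -0.2]
width: 0.0001
grasp_force: 0.0
```

```bash
cat >> h.py <<'E'
from scipy.spatial.transform import Rotation as Ro
def wrist():
    o=ctrl.get_obs();c=ctrl.get_image("wrist")
    T=np.eye(4);T[:3,:3]=Ro.from_euler("xyz",o["ee_rot"]).as_matrix();T[:3,3]=o["position"]
    M=T@np.array(c["mount"]);c["R"]=M[:3,:3].T;c["t"]=-M[:3,:3].T@M[:3,3];return o,c
E
python3 - <<'E'
from h import *
o,c=wrist();save(c,"w1.png");print(o["position"],o["ee_rot"],o["joint_positions"][6],ctrl.tip_extent);print(np.round(c["mount"],3))
for q in("lid_top","pin","notch","knob_mid"):
    print(q,[(np.round(np.array(x["box"])*[640,480,640,480]).tolist(),round(x["p"],2)) for x in ctrl.look_for(c,q)[:3]])
print(proj(c,[.5035,-.0756,.1195]))
E
```

```text
[ 0.48717588 -0.1119545   0.3488659 ] [-3.14112216e+00 -5.63831987e-04  2.33365287e+00] 0.8715892602682791 0.008
[[ 0.    -0.962 -0.273  0.069]
 [ 1.     0.     0.    -0.   ]
 [-0.    -0.273  0.962 -0.134]
 [ 0.     0.     0.     1.   ]]
lid_top [([307.0, 140.0, 412.0, 244.0], 0.79), ([297.0, 120.0, 410.0, 258.0], 0.73)]
pin [([298.0, 124.0, 414.0, 257.0], 0.68)]
notch [([308.0, 145.0, 412.0, 246.0], 0.88), ([3.0, 300.0, 97.0, 378.0], 0.32)]
knob_mid [([308.0, 143.0, 412.0, 243.0], 0.64)]
[355.35427625 192.8940728 ]
```

View pics/w1.png

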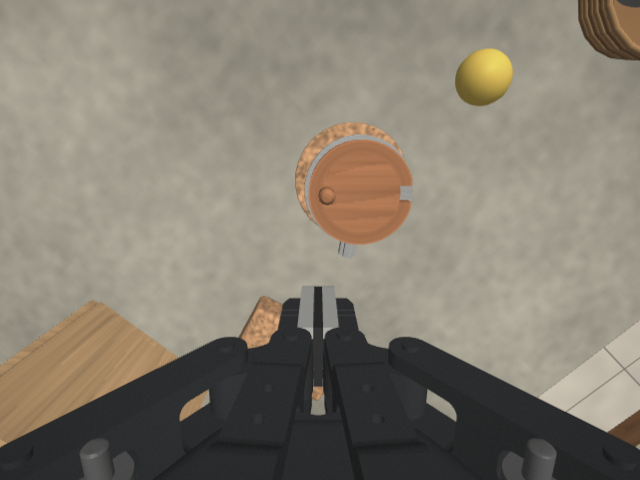

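The wrist view shows the lid centred at about (360, 191), the knob at (327, 196), the notch at (406, 193) and the pin at (346, 250).

Run:
```python
from h import *
import cv2
o,c=wrist()
im=c["img"];hsv=cv2.cvtColor(im,cv2.COLOR_RGB2HSV)
m=cv2.inRange(hsv,(3,90,100),(14,255,255));m[:,:290]=0;m[:,430:]=0;m[:130]=0;m[255:]=0
m=cv2.morphologyEx(m,cv2.MORPH_OPEN,np.ones((5,5)))
k=max(cv2.findContours(m,0,1)[0],key=cv2.contourArea)
P=np.array([onz(c,*p[0],.1195)[:2] for p in cv2.convexHull(k)])
(x,y),r=cv2.minEnclosingCircle(P.astype(np.float32));print("circle",x,y,r)
C=np.array([x,y])
for n,u,v,z in(("notch",405.5,193,.1195),("knobfoot/top",327,196,.1405),("pin",346,250,.105)):
    p=onz(c,u,v,z)[:2];d=p-C;print(n,p,np.hypot(*d)*1e3,np.degrees(np.arctan2(d[1],d[0])))
t=[onz(c,u,v,.1195) for u,v in((355,190),)];print(t)
a=cv2.resize(im[120:265,290:425,::-1],None,fx=4,fy=4,interpolation=cv2.INTER_CUBIC);cv2.imwrite("pics/w1c.png",a)
```

```text
circle 0.5076863169670105 -0.07267186045646667 0.05219845101237297
notch [ 0.53983754 -0.04132822] 44.90128112611748 44.27129575130959
knobfoot/top [ 0.48319066 -0.09518949] 33.27282048244832 -137.40923051860815
pin [ 0.54304286 -0.12624035] 64.1846475314127 -56.574188820153346
[array([ 0.50166133, -0.0738047 ,  0.1195    ])]
```

View pics/w1c.png

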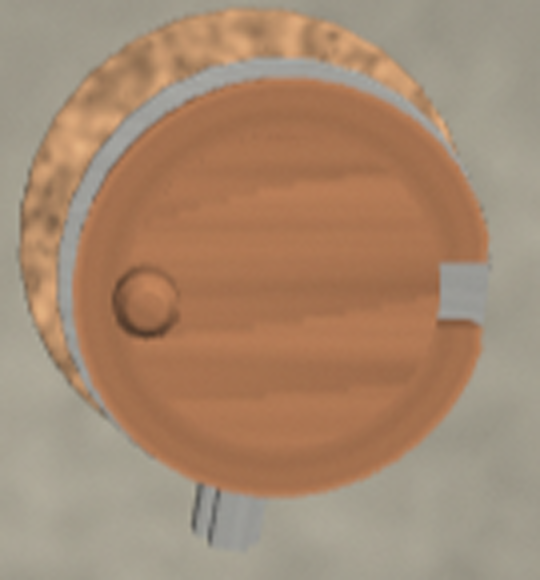

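Call:
play_rows:
  dp:
    - [-20,7,35]
    - [-20,7,70]
    - [-20,7,105]
    - [-20,7,140]
    - [-20,7,170]
  roll: [0,0,0,0,0]
  claw: [1,1,1,1,1]

```text
time_s: 5.15
position: [0.5056, -0.1215, 0.1772]
ee_rot: [-3.141, -0.001, 2.335]
contact_force: [-0.1, -0.4, -0.5]
width: 0.0002
grasp_force: 0.0
```

Call:
play_rows:
  dp:
    - [0,0,15]
    - [0,0,30]
    - [0,0,40]
    - [0,0,45]
    - [0,0,45]
  roll: [0,0,0,0,0]
  claw: [1,1,1,1,1]

```text
time_s: 5.57
position: [0.5059, -0.1215, 0.1336]
ee_rot: [-3.141, -0.001, 2.335]
contact_force: [0.2, -0.6, -0.1]
width: -0.0001
grasp_force: 0.0
```

Run:
```python
from h import *
o,c=wrist();save(c,"w2.png");print(o["position"],o["ee_rot"])
for a in (-136,):print(proj(c,[.507+.034*np.cos(np.radians(a)),-.073+.034*np.sin(np.radians(a)),.1415]))
print(proj(c,list(o["position"]-[0,0,.008])))
```

```text
[ 0.50588483 -0.1214618   0.13357816] [-3.14077741e+00 -1.21507439e-03  2.33515941e+00]
[319.44575702 237.59179135]
[318.34972021 305.65791504]
```

View pics/w2.png

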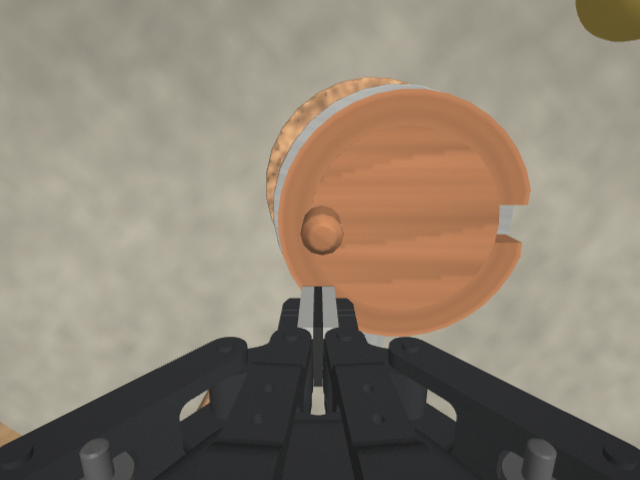

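The fingertips at (318, 290) are lined up behind the knob at (322, 231). I go forward to the contact and start the arc.

Call:
play_rows:
  dp:
    - [4,0,0]
    - [8,0,0]
    - [11,0,0]
    - [14,0,0]
    - [16,0,0]
  roll: [0,0,0,0,0]
  claw: [1,1,1,1,1]

```text
time_s: 6.03
position: [0.4952, -0.1097, 0.1348]
ee_rot: [3.141, 0.001, 2.336]
contact_force: [1.6, -1.5, 0.7]
width: 0.0001
grasp_force: 1.0
```

Call:
play_rows:
  dp:
    - [2.4,-1.2,0]
    - [4.9,-2.3,0]
    - [7.5,-3.2,0]
    - [10.1,-3.9,0]
    - [12.8,-4.4,0]
  roll: [4,8,12,16,20]
  claw: [1,1,1,1,1]

```text
time_s: 6.45
position: [0.484, -0.1045, 0.1348]
ee_rot: [3.14, 0.002, 1.982]
contact_force: [2.5, -1.7, -0.4]
width: 0.0
grasp_force: 1.1
```

Call:
play_rows:
  dp:
    - [2.4,-1.2,0]
    - [4.9,-2.3,0]
    - [7.5,-3.2,0]
    - [10.1,-3.9,0]
    - [12.8,-4.4,0]
  roll: [4,8,12,16,20]
  claw: [1,1,1,1,1]

```text
time_s: 6.87
position: [0.4744, -0.0948, 0.1348]
ee_rot: [3.14, 0.002, 1.633]
contact_force: [0.5, -1.6, 0.1]
width: -0.0001
grasp_force: 1.1
```

Run:
```python
from h import *
o,c=wrist();save(c,"w3.png");print(o["position"],o["ee_rot"])
```

```text
[ 0.47438347 -0.09478862  0.13476814] [3.14009467e+00 1.80053748e-03 1.63308928e+00]
```

View pics/w3.png

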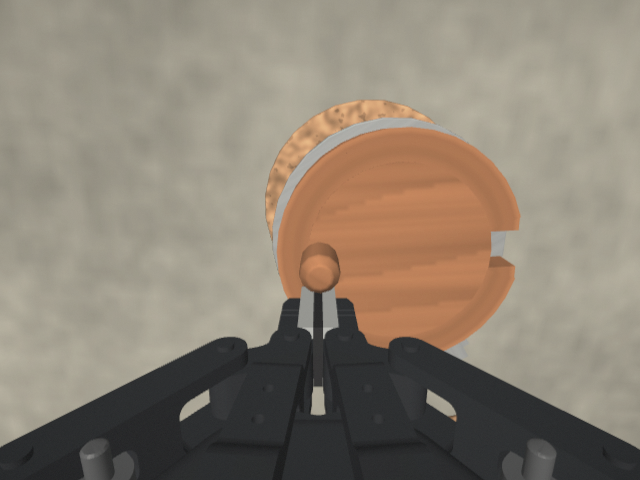

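Contact is good: the knob at (320, 268) sits against the tips and the lid turns with them. I go on another 40° and then measure.

Call:
play_rows:
  dp:
    - [2.4,-1.2,0]
    - [4.9,-2.3,0]
    - [7.5,-3.2,0]
    - [10.1,-3.9,0]
    - [12.8,-4.4,0]
  roll: [4,8,12,16,20]
  claw: [1,1,1,1,1]

```text
time_s: 7.33
position: [0.4686, -0.0822, 0.1346]
ee_rot: [3.141, 0.001, 1.286]
contact_force: [-1.8, -1.1, 1.7]
width: 0.0001
grasp_force: 1.2
```

Call:
play_rows:
  dp:
    - [2.4,-1.2,0]
    - [4.9,-2.3,0]
    - [7.5,-3.2,0]
    - [10.1,-3.9,0]
    - [12.8,-4.4,0]
  roll: [4,8,12,16,20]
  claw: [1,1,1,1,1]

```text
time_s: 7.75
position: [0.4674, -0.0685, 0.1344]
ee_rot: [-3.141, 0.002, 0.937]
contact_force: [-0.1, -2.5, 0.9]
width: -0.0002
grasp_force: 1.2
```

Run:
```python
from h import *
o,c=wrist();save(c,"w4.png");print(o["position"],o["ee_rot"])
```

```text
[ 0.4673776  -0.06849162  0.13443197] [-3.14122204e+00  1.71921294e-03  9.36537129e-01]
```

View pics/w4.png

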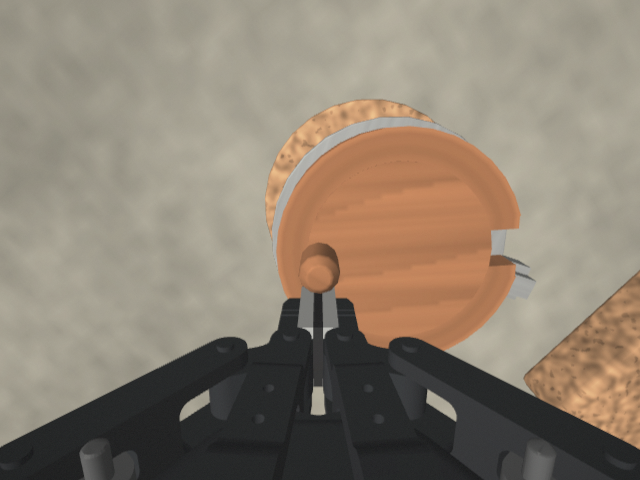

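The notch (middle about (503, 247)) is still short of the pin (about (523, 280)). I measure the rest numerically from this view.

```bash
cat >> h.py <<'E'
from scipy.optimize import least_squares
def measure(o,c,guess,ztop=.1195,prof=True):
    im=c["img"];hsv=cv2.cvtColor(im,cv2.COLOR_RGB2HSV)
    m=cv2.inRange(hsv,(3,110,60),(16,255,255))
    C=np.array(guess,float)
    samp=lambda a,r,z,C:proj(c,[C[0]+r*np.cos(a),C[1]+r*np.sin(a),z])
    at=lambda p,I:I[int(round(p[1])),int(round(p[0]))] if 0<=p[0]<639 and 0<=p[1]<479 else I[0,0]*0
    A=np.radians(np.arange(-180,180,1.))
    for it in range(3):
        E=[]
        for a in A:
            R=np.arange(.046,.060,.0002);w=[at(samp(a,r,ztop,C),m)>0 for r in R]
            if w[0] and not w[-1]:
                i=int(np.argmin(w)); 
                if not any(w[i+5:]):E.append(C+R[i]*np.array([np.cos(a),np.sin(a)]))
        E=np.array(E)
        f=least_squares(lambda q:np.hypot(*(E-q).T)-.052,C,loss="soft_l1",f_scale=.0005);C=f.x
    g=np.radians(np.arange(-120,120,.25))
    nt=[]
    for r in(.042,.044,.046,.048):
        w=np.array([at(samp(a,r,ztop,C),m)==0 for a in g]);nt.append((np.degrees(g[w]).min() if w.any() else None,np.degrees(g[w]).max() if w.any() else None,int(w.sum())))
    print("C",C,len(E),"res mm",np.median(abs(np.hypot(*(E-C).T)-.052))*1e3);print("notch",nt)
    gr=im.astype(int).sum(2)//3
    if prof:
        for r in(.066,.069):
            print(r,[(d,int(at(samp(np.radians(d),r,.105,C),gr))) for d in range(-72,-34,1)])
    return C
E
python3 - <<'E'
from h import *
o,c=wrist();measure(o,c,[.507,-.073])
im=c["img"][215:310,480:550,::-1]
cv2.imwrite("pics/w4c.png",cv2.resize(im,None,fx=6,fy=6,interpolation=cv2.INTER_CUBIC))
E
```

```text
C [ 0.50766455 -0.0722722 ] 172 res mm 0.192821034666283
notch [(np.float64(-119.99999999999999), np.float64(-22.75), 106), (np.float64(-119.99999999999999), np.float64(-23.25), 116), (np.float64(-119.99999999999999), np.float64(-23.25), 131), (np.float64(-119.99999999999999), np.float64(-24.000000000000004), 143)]
0.066 [(-72, 164), (-71, 164), (-70, 163), (-69, 163), (-68, 163), (-67, 161), (-66, 162), (-65, 162), (-64, 163), (-63, 161), (-62, 162), (-61, 161), (-60, 158), (-59, 163), (-58, 162), (-57, 162), (-56, 163), (-55, 162), (-54, 165), (-53, 166), (-52, 162), (-51, 159), (-50, 89), (-49, 152), (-48, 162), (-47, 164), (-46, 132), (-45, 163), (-44, 165), (-43, 166), (-42, 167), (-41, 168), (-40, 170), (-39, 169), (-38, 170), (-37, 168), (-36, 167), (-35, 169)]
0.069 [(-72, 167), (-71, 166), (-70, 165), (-69, 164), (-68, 163), (-67, 162), (-66, 164), (-65, 163), (-64, 164), (-63, 164), (-62, 166), (-61, 166), (-60, 168), (-59, 165), (-58, 161), (-57, 161), (-56, 164), (-55, 162), (-54, 165), (-53, 165), (-52, 161), (-51, 160), (-50, 148), (-49, 163), (-48, 161), (-47, 160), (-46, 160), (-45, 163), (-44, 163), (-43, 163), (-42, 164), (-41, 167), (-40, 168), (-39, 169), (-38, 171), (-37, 168), (-36, 170), (-35, 170)]
```

View pics/w4c.png

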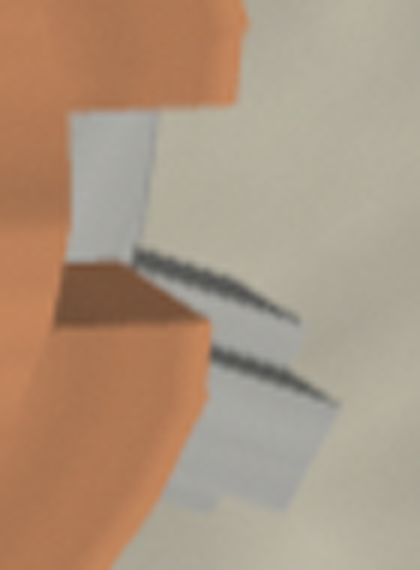

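The crop shows the end of the pin's top face with corners at about (535.8, 282.3) and (527.5, 300.3). The notch's top edges run (491.3, 233.3)–(519.5, 232.2) and (489.2, 269.2)–(515, 268.7).

Run:
```python
from h import *
o,c=wrist();C=np.array([.50766,-.07227])
def pol(u,v,z):
    p=onz(c,u,v,z)[:2];d=p-C;return p,np.hypot(*d)*1e3,np.degrees(np.arctan2(d[1],d[0]))
P=[pol(535.8,282.3,.105),pol(527.5,300.3,.105)]
N=[pol(491.3,233.3,.1195),pol(519.5,232.2,.1195),pol(489.2,269.2,.1195),pol(515,268.7,.1195)]
for x in P+N:print(x[1:])
f=lambda L:(lambda m:(np.hypot(*m)*1e3,np.degrees(np.arctan2(m[1],m[0]))))(np.mean([x[0] for x in L],0)-C)
print("pin",f(P),"w",np.hypot(*(P[0][0]-P[1][0]))*1e3,"notch",f(N),"in",f(N[::2]),"out",f(N[1::2]))
```

```text
(np.float64(71.84660276499434), np.float64(-50.60771901395763))
(np.float64(72.4142015164698), np.float64(-58.277967137083984))
(np.float64(39.45476122099962), np.float64(-21.55399688018733))
(np.float64(50.96822765742856), np.float64(-24.34502900402058))
(np.float64(39.80029363170019), np.float64(-44.804926536925564))
(np.float64(50.72330530212907), np.float64(-42.661523671648894))
pin (np.float64(71.96887963579319), np.float64(-54.457955069369156)) w 9.66557169299531 notch (np.float64(44.506010603343206), np.float64(-33.371937491534965)) in (np.float64(38.81461541267132), np.float64(-33.23085303714384)) out (np.float64(50.197614456617714), np.float64(-33.4810290623584))
```

Call:
play_rows:
  dp:
    - [2.4,-1.2,0]
    - [4.9,-2.3,0]
    - [7.5,-3.2,0]
    - [10.1,-3.9,0]
    - [12.8,-4.4,0]
  roll: [4,8,12,16,20]
  claw: [1,1,1,1,1]

```text
time_s: 8.32
position: [0.4712, -0.0551, 0.1341]
ee_rot: [-3.141, 0.002, 0.589]
contact_force: [-2.3, 0.2, 1.5]
width: 0.0001
grasp_force: 1.2
```

Call:
play_rows:
  dp:
    - [0.6,-0.3,0]
    - [0.6,-0.3,0]
  roll: [1,1]
  claw: [1,1]

```text
time_s: 8.48
position: [0.472, -0.0541, 0.1341]
ee_rot: [-3.141, 0.001, 0.575]
contact_force: [-2.3, -0.7, 0.8]
width: -0.0001
grasp_force: 0.8
```

Run:
```python
from h import *
o,c=wrist();C=measure(o,c,[.5077,-.0723],prof=False);print(o["position"],o["ee_rot"],proj(c,[C[0]+.034*np.cos(np.radians(125.5)),C[1]+.034*np.sin(np.radians(125.5)),.1305]))
im=c["img"][200:320,470:560,::-1]
cv2.imwrite("pics/w5c.png",cv2.resize(im,None,fx=5,fy=5,interpolation=cv2.INTER_CUBIC))
```

```text
C [ 0.5077864  -0.07226165] 167 res mm 0.20238542953816135
notch [(np.float64(-59.00000000000001), np.float64(-43.5), 63), (np.float64(-59.99999999999999), np.float64(-44.25), 64), (np.float64(-61.0), np.float64(-44.75), 66), (np.float64(-62.50000000000001), np.float64(-44.75), 72)]
[ 0.47198645 -0.05413131  0.13413106] [-3.14090556e+00  8.39518995e-04  5.74917934e-01] [317.89270083 268.36074873]
```

View pics/w5c.png

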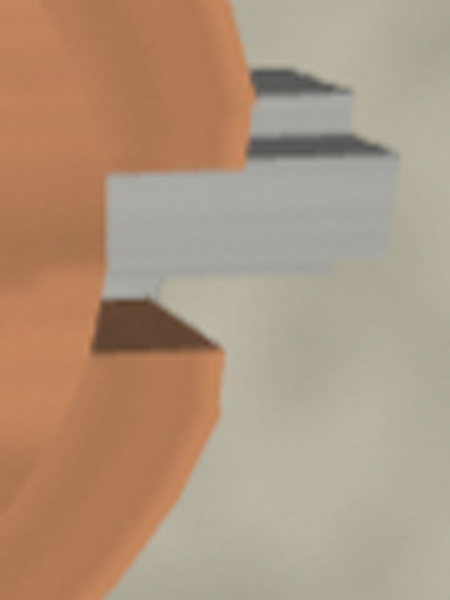

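The crop shows the pin inside the notch. The pin's end corners are at about (549.6, 231.4) and (547.4, 250.8); the notch's edges are at rows 234–235 and 270.

Run:
```python
from h import *
o,c=wrist();C=np.array([.50772,-.07227])
q=lambda u,v,z:onz(c,470+u/5,200+v/5,z)[:2]
P=[q(398,157,.105),q(388,253,.105)]
N=[q(108,175,.1195),q(246,170,.1195),q(92,352,.1195),q(222,348,.1195)]
f=lambda L:(lambda m:(np.hypot(*m)*1e3,np.degrees(np.arctan2(m[1],m[0]))))(np.mean(L,0)-C)
print("pin",f(P),np.hypot(*(P[0]-P[1]))*1e3,"notch",f(N),f(N[::2]),f(N[1::2]))
for z,n in((.105,"pin"),):
  a=np.radians(-54.45)
  print([((proj(c,[C[0]+.072*np.cos(a)+s*.005*np.sin(a),C[1]+.072*np.sin(a)-s*.005*np.cos(a),z])-[470,200])*5).round() for s in(-1,1)])
```

```text
pin (np.float64(72.30691121046792), np.float64(-54.9932828418865)) 9.203021292988423 notch (np.float64(44.59522195014991), np.float64(-54.88394700956252)) (np.float64(38.95575003807973), np.float64(-54.8645428702563)) (np.float64(50.234697828648464), np.float64(-54.89899443350325))
[array([397., 146.]), array([384., 250.])]
```

Aligned to within about 0.5°. I back off, rise, go over the lid's centre and come down close to it.

Call:
play_rows:
  dp:
    - [-5,0,0]
    - [-10,0,0]
    - [-10,0,-15]
    - [-10,0,-30]
    - [-10,0,-30]
  roll: [0,0,0,0,0]
  claw: [1,1,1,1,1]

```text
time_s: 9.0
position: [0.4661, -0.0603, 0.1668]
ee_rot: [3.138, -0.005, 0.572]
contact_force: [0.6, -0.0, 0.1]
width: -0.0
grasp_force: 0.0
```

Call:
play_rows:
  dp:
    - [15,18,0]
    - [30,36,0]
    - [30,36,10]
    - [30,36,25]
    - [30,36,33]
  roll: [0,0,0,0,0]
  claw: [1,1,1,1,1]

```text
time_s: 9.42
position: [0.5077, -0.0739, 0.1293]
ee_rot: [-3.14, 0.002, 0.572]
contact_force: [-0.3, -0.3, 0.0]
width: 0.0001
grasp_force: 0.0
```

Run:
```python
from h import *
o,c=wrist();print(o["position"],o["ee_rot"],o["contact_force"])
im=c["img"];print([[int(x) for x in im[v,u]] for u,v in [tuple(proj(c,[.5077+r*np.cos(np.radians(-54.9)),-.0723+r*np.sin(np.radians(-54.9)),.105]).round().astype(int)) for r in (.044,.048)]])
C=measure(o,c,[.5077,-.0723],prof=False)
```

```text
[ 0.50766982 -0.07392308  0.1292882 ] [-3.14016607e+00  1.73780262e-03  5.72387955e-01] [-0.29650393 -0.31439251  0.00318244]
[[167, 166, 162], [167, 167, 162]]
C [ 0.50813177 -0.0722889 ] 147 res mm 0.3918602487382253
notch [(np.float64(-119.99999999999999), np.float64(-44.0), 214), (np.float64(-119.99999999999999), np.float64(-44.5), 214), (np.float64(-119.99999999999999), np.float64(-44.5), 218), (np.float64(-119.99999999999999), np.float64(-45.0), 230)]
```

Unturned (the notch's edge is still at -44.5°), and the tips are about 2 mm above the lid. I press down slowly.

Call:
play_rows:
  dp:
    - [0,0,1]
    - [0,0,2]
    - [0,0,3]
    - [0,0,4]
    - [0,0,5]
  roll: [0,0,0,0,0]
  claw: [1,1,1,1,1]

```text
time_s: 9.88
position: [0.5091, -0.0738, 0.1271]
ee_rot: [3.141, -0.001, 0.572]
contact_force: [-0.8, 0.6, 4.1]
width: -0.0
grasp_force: 1.9
```

Call:
play_rows:
  dp:
    - [0,0,1]
    - [0,0,2]
    - [0,0,3]
    - [0,0,3]
    - [0,0,3]
  roll: [0,0,0,0,0]
  claw: [1,1,1,1,1]

```text
time_s: 10.3
position: [0.5091, -0.0738, 0.1234]
ee_rot: [3.141, -0.001, 0.572]
contact_force: [-0.1, -0.0, 3.1]
width: 0.0003
grasp_force: 1.7
```

Call:
play_rows:
  dp:
    - [0,0,1]
    - [0,0,2]
    - [0,0,3]
    - [0,0,3]
    - [0,0,3]
  roll: [0,0,0,0,0]
  claw: [1,1,1,1,1]

```text
time_s: 10.72
position: [0.5091, -0.0737, 0.1202]
ee_rot: [3.141, -0.001, 0.572]
contact_force: [0.5, 0.4, 1.8]
width: -0.0003
grasp_force: 0.9
```

Call:
play_rows:
  dp:
    - [0,0,1]
    - [0,0,2]
    - [0,0,2]
    - [0,0,2]
    - [0,0,2]
  roll: [0,0,0,0,0]
  claw: [1,1,1,1,1]

```text
time_s: 11.13
position: [0.5092, -0.0738, 0.1199]
ee_rot: [3.141, -0.0, 0.572]
contact_force: [-3.0, 0.8, 13.0]
width: -0.0001
grasp_force: 6.7
```

It has bottomed out: 13 N at the expected height. One slightly firmer press to make sure, then straight up and clear.

Call:
play_rows:
  dp:
    - [0,0,1]
    - [0,0,1]
    - [0,0,1]
    - [0,0,1]
  roll: [0,0,0,0]
  claw: [1,1,1,1]

```text
time_s: 11.47
position: [0.5092, -0.0738, 0.1198]
ee_rot: [3.141, -0.0, 0.572]
contact_force: [-6.1, 0.7, 19.3]
width: -0.0001
grasp_force: 9.8
```

Call:
play_rows:
  dp:
    - [0,0,-10]
    - [0,0,-30]
    - [0,0,-60]
    - [0,0,-90]
    - [0,0,-120]
  roll: [0,0,0,0,0]
  claw: [1,1,1,1,1]

```text
time_s: 11.88
position: [0.5077, -0.0737, 0.2378]
ee_rot: [-3.14, 0.002, 0.572]
contact_force: [1.6, -0.0, 0.4]
width: -0.0002
grasp_force: 0.0
```

Call:
play_rows:
  dp:
    - [-20,0,-30]
    - [-40,0,-60]
    - [-40,0,-90]
    - [-40,0,-90]
    - [-40,0,-90]
  roll: [0,0,0,0,0]
  claw: [1,1,1,1,1]

```text
time_s: 12.3
position: [0.4756, -0.0956, 0.3286]
ee_rot: [3.139, -0.002, 0.572]
contact_force: [0.2, -0.1, -1.4]
width: 0.0
grasp_force: 0.0
```

Run:
```python
from h import *
o,c=wrist();print(o["position"],o["contact_force"])
for z in(.1115,.1195):measure(o,c,[.5077,-.0723],ztop=z,prof=False)
t=ctrl.get_image("top")
for q in("basket","ball_center","cork_block"):print(q,[(np.round(np.array(x["box"])*[640,480,640,480]).tolist(),round(x["p"],2)) for x in ctrl.look_for(t,q)[:3]])
```

```text
[ 0.47560351 -0.0955672   0.32861044] [ 0.18074127 -0.12312396 -1.38569225]
C [ 0.50841424 -0.07234667] 189 res mm 0.20892741863409725
notch [(np.float64(-65.25), np.float64(-44.0), 86), (np.float64(-65.0), np.float64(-44.75), 82), (np.float64(-64.5), np.float64(-44.0), 83), (np.float64(-64.25), np.float64(-44.75), 79)]
C [ 0.51036238 -0.07151359] 189 res mm 0.40398485248713256
notch [(np.float64(-67.25), np.float64(-46.5), 84), (np.float64(-66.75), np.float64(-47.0), 80), (np.float64(-66.25), np.float64(-46.25), 81), (np.float64(-66.0), np.float64(45.75), 83)]
basket [([156.0, 218.0, 207.0, 271.0], 0.66)]
ball_center [([198.0, 295.0, 221.0, 315.0], 0.83), ([159.0, 294.0, 185.0, 314.0], 0.73), ([235.0, 254.0, 255.0, 273.0], 0.63)]
cork_block [([366.0, 209.0, 402.0, 260.0], 0.67)]
```

The lid fits the home height much better, with its centre unchanged, and the notch is centred at -54.5° over the pin. The basket and cork block are where they were.

```bash
python3 -c "from station import ctrl;print(ctrl.sign_off())"
```

```text
the job is handed in; nothing more can be done
None
```

The job is handed in: the lid's notch is over the pin, the lid is pressed fully down on the collar (19 N at the home height), and the arm is clear of the jar.

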